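# Set the gearbox thumbscrew

### The arm

A 6-joint arm with a two-finger parallel gripper is mounted at the origin on the work surface. World frame = base frame: x ahead of the robot, y to its left, z up, the work surface at z = 0. Lengths are in m, angles in rad, forces in N, time in s.
With the tool pointing down it reaches from about 0.375 to 0.9 m from the base axis. Payload 3.1 kg.
Tool frame: the origin (TCP) lies on the centre line of the jaws, within the pads' length; the fingertips stand 8 mm ahead of it and the grasp point (between the pads) lies 11 mm behind it; z points along the fingers, y is the line along which they close (so a half turn about z gives the same grasp; the last joint's range is limited). The gripper opens to 85 mm and grips with 20 to 120 N. Pads are 22 mm wide; open, the fingers measure 114 mm over their backs; the gripper's body (76 mm by 85 mm) begins 54 mm behind the grasp point. The pads swing forward as they close: fully open they stand 13 mm farther back than shut.
Start: joints at [-1.351, 0.527, 1.433, -0, 1.181, -0.178], TCP at [0.242, -0.576, 0.239] pointing down, gripper open.
Joint ranges: [-3.08, 3.08], [-0.75, 2.2], [0.22, 2.44], [-1.43, 4.57], [0, 2.65], [-2.85, 2.85]. Speed limits (rad/s): [2.79, 2.79, 3.14, 3.14, 3.14, 3.14].

### API

Orientations are given as a unit quaternion [x, y, z, w].
In Python, from station import * gives the robot as it stands.
- The arm moves only by the tool play_rows, never from a script. Its argument "rows" is a list of rows, each a list of 3 entries, a list of its own where there are three numbers: the turn, a rotation vector about the tool's x, y, z in degrees, then the shift along the tool's x, y, z in mm, then the closure, from 0 (fully open) to 1 (shut). In form: [[[ax, ay, az], [dx, dy, dz], jaw], ...]. A call has 1 to 12 rows; each row shifts and turns the commanded pose from where the row before left it, along the tool's axes as they then stand; what a row does not reach is not made up. A row lasts 1/12 s, in which the tool goes at most 41.7 mm and 7.16 degrees, less where a joint would pass 70% of its speed; a pose out of reach is approached as far as the arm can. A call with a gripper value outside its range is refused whole. The fingers move at their own pace and stop on an object; "grip_force" is the grip in N (left out, the last holds). Time passes only in rows, so rows that do not move let the fingers close. It gives the time, the measured TCP pose, the force, the opening and the grip force at its end, in the units of the state.
- sense(): the state, without advancing time (a new reading comes with each control period).
- snapshot(name): name is "scene" or "side" or "wrist"; returns (picture, depth): 480x640x3 uint8, red, green, blue; 480x640 float32, m along the optical axis (not along the pixel's ray), 0 where there is no reading.
- get_calibration(name): a dict with "vfov" (degrees; the focal length in pixels is half the picture's height over the tangent of half this angle, whatever the lens; pixels are square), "cx", "cy" (the principal point, pixels), "k1" (the pictures are not rectified: a ray, as slopes to the right and down, at radius r is drawn at 1 + k1 r^2 times it, then the intrinsics apply), "xyz" and "attitude" of the camera in the world. Camera axes: x right, y down, z forward; pixel columns grow to the right and rows downward; lengths in m; the calibration is good to about 2 mm. A picture is of the moment at which its call begins: read the wrist's pose just before it. get_calibration takes no time and is no camera call; for the wrist camera it gives the pose at the moment of the call.
- sign_off(): hands the job in; it is judged then, once.
The state is a dict: "t": time; "q": joint angles; "qd": joint speeds; "tau": joint torques, N m; "tcp_pos": TCP position; "tool_rot": TCP orientation; "force": force on the tool from outside, world axes, zero at the start; "ft_torque": the same for the moment, N m; "finger_gap": opening from 0.0 (shut) to 1.0 (fully open); "gripper_force": force on a finger pad.
Only numpy, scipy, OpenCV 4.12 (cv2) and the standard library are available. Lean on these libraries where they do the work, as an engineer would, in place of code of your own. Each camera call takes 0.05 s, during which the arm holds its last target. There are 200 camera calls.

### The job

On the small drive gearbox, swing the red latch lever all the way clear of the cover, then lift the cover by its handle and turn it right over until it rests open. Turn the brass thumbscrew underneath clockwise until it seats, then back it off a quarter turn, and finish while still gripping it firmly there, so that its locknut can be set. Leave the other things on the bench where they are.

Things in the scene. Friction and masses are not known exactly. Their poses are not given: they have to be found in the camera images.
- gearbox: grey drive gearbox fixed to the bench: base 170 (x) x 205 (y, -135 to 70) x 40 mm high, dark motor at +x, sprocket at -x. Origin on the bench under the thumbscrew's axis; z up. A blue-grey box-shaped cover, 140 x 140 mm, centred over the screw (x, y -70 to 70), stands on the base, its top 92 mm above the bench. Latch lever on the -y side, cover hinge on the +y side.
- latch (a joint): red latch lever on an upright pivot at x = 0, y = -105 mm of the gearbox. 0 = closed: its nose lies over a tongue at the cover's foot and blocks it, its 65 mm arm points to -y. It grows clockwise seen from above, the arm swinging towards -x, to a stop at 1.57 rad (arm to -x, nose clear). Friction about 0.06 N m; stays where it is left.
- latch_grip (a point): point to grip on the upright red round post, 12 mm diameter, at the end of the latch lever, 65 mm from its pivot; the post rises from 46 to 108 mm above the bench and this point is 94 mm above the bench
- cover (a joint): hinged cover, about 0.4 kg. 0 = shut, grows as its -y edge rises, to a stop at 2.15 rad where it leans back open beyond the +y side. Hinge line parallel to the gearbox's x, at y = 70, z = 40 mm of the gearbox. Damped: it falls shut when let go below about 0.7 rad and falls open by itself beyond about 1.5 rad.
- cover_handle (a point): middle of the cover's black round handle bar, 10 mm diameter and 90 mm long, parallel to the hinge line, 35 mm above the cover's top; when shut it is at y = -40 mm, z = 127 mm of the gearbox, that is 110 mm across and 87 mm up from the hinge line
- thumbscrew (a joint): the brass thumbscrew under the cover, on the upright axis through the gearbox's origin. 0 = seated (hard stop); it grows clockwise seen from above, so values below 0 are radians backed off from the seat; it starts 1.0 to 2.6 rad backed off, and turns out to 3.6 at most. Friction about 0.06 N m; stays where it is left; does not rise.
- wings (a point): the thumbscrew's grip, an upright brass bar 46 long (its x) x 12 thick (its y) x 28 mm high. Origin at its centre, on the screw's axis, 70 mm above the bench, 30 mm above the base's top. A white line on its top runs from the axis to its -x end; when seated the line points at the red mark on the base, towards the gearbox's -x (bar along the gearbox's x).
- jar: small glass jar with steel cap, 40 mm diameter, 60 mm high, standing beside the gearbox; leave alone. Origin: centre of its underside
- pencil: orange carpenter's pencil, 142 x 8 x 8 mm, lying in front of the gearbox; leave alone. Origin: underside, under the middle of the body
- wood_rule: wooden rule 300 x 38 x 7 mm; leave alone. Origin: centre of its underside
- steel_rule: steel rule 280 x 28 x 4 mm; leave alone. Origin: centre of its underside
- screwdriver: screwdriver lying flat along its x; leave alone
- vent: louvred aluminium vent plate 110 x 85 x 4 mm; leave alone. Origin: centre of its underside

How it is judged:
On the way, in this order (a step that is already met when the one before it is completed fails the run):
1. the latch lever is swung clear, at least 1.25 rad of its 1.57 (value of joint latch above 1.25 rad), for 0.1 s.
2. the cover is turned over, beyond 1.75 rad (value of joint cover above 1.75 rad), for 0.2 s.
3. the thumbscrew is seated, within 0.1 rad of its stop (value of joint thumbscrew above -0.1 rad), for 0.1 s.
At the end, for the whole second after the job is handed in: The thumbscrew stands still a quarter turn (1.57 rad, within 0.25) back from its seat, with the fingers gripping its wings with more than 4 N; the cover is open beyond 1.75 rad and the latch lever clear beyond 1.25 rad (value of joint thumbscrew between -1.82 and -1.32 rad and velocity of joint thumbscrew between -0.1 and 0.1 rad/s and contact force between the fingers and thumbscrew above 4 N and value of joint cover above 1.75 rad and value of joint latch above 1.25 rad); the arm keeps its last pose, push and grip.
It fails at once if another thing on the bench is moved more than 30 mm (distance of any of jar, pencil, wood_rule, steel_rule, screwdriver, vent from where it was at the start of the episode above 0.03 m).
It also fails if it takes over 67 s, if anything falls off the work surface, if the arm or the gripper's body presses on something with over 40 N, if the wrist force passes 120 N, or if a joint passes its speed limit or range.

## Working session

There is one attempt and no reset: what is moved stays moved. The work goes in short steps, Python scripts to look and compute and a tool call to move; the robot and the scene stay as the last step left them, time stands still between calls to the robot, and variables do not carry over. Pictures are saved under pics/ and viewed, at most 10 in all, crops included, and the job is handed in when it is done.

Besides the shell and the picture viewer there is one more tool, called after "Call:" by a JSON object that holds its "fn" and its "kwargs". play_rows: Moves the arm, as the interface text tells. Its arguments: {"type":"object","properties":{"rows":{"type":"array","items":{"type":"array"}},"grip_force":{"type":"number"}},"required":["rows"]}

```bash
mkdir -p pics; ls; python3 - <<'E'
from station import *
import cv2
print(sense())
for n in("scene","side"):
    p,d=snapshot(n); c=get_calibration(n); print(n,c)
    cv2.imwrite(f"pics/{n}0.png",p[:,:,::-1])
    import numpy as np; np.savez(f"{n}0.npz",p=p,d=d)
E
```

```text
pics
{'t': 0.0, 'q': array([-1.35149043e+00,  5.28452944e-01,  1.43390311e+00,  2.93326568e-05,
        1.18142122e+00, -1.78493985e-01]), 'qd': array([-5.67516890e-04,  1.23023133e-03,  9.55680880e-04,  2.19901670e-04,
        1.54116524e-03, -1.04508390e-07]), 'tau': array([ 7.16162249e-04, -4.42346084e+01, -1.78022575e+01, -2.35645366e-04,
        8.43467336e-03, -1.00537324e-05]), 'tcp_pos': array([ 0.24200176, -0.57548336,  0.23834148]), 'tool_rot': array([ 9.80285051e-01,  1.97585487e-01, -8.72854194e-06, -1.09236180e-03]), 'force': array([ 0.03505738, -0.09119578,  0.29120868]), 'ft_torque': array([ 0.01581067,  0.0241098 , -0.04456772]), 'gripper_force': 0.0, 'finger_gap': 1.0022980459919404}
scene {'vfov': 48.49416366206089, 'cx': 322.7304974061994, 'cy': 242.2657903700173, 'k1': -0.02963041087059952, 'xyz': array([1.29115172, 0.5763343 , 0.9520441 ]), 'attitude': array([ 0.41965104,  0.81961242, -0.35220833, -0.16756424])}
side {'vfov': 42.362043150397156, 'cx': 312.7425839085273, 'cy': 242.03654455459898, 'k1': -0.10350948337280705, 'xyz': array([0.23397306, 1.10420559, 1.22481535]), 'attitude': array([-0.13311839,  0.91341035, -0.38027978,  0.05786469])}
```

View pics/scene0.png

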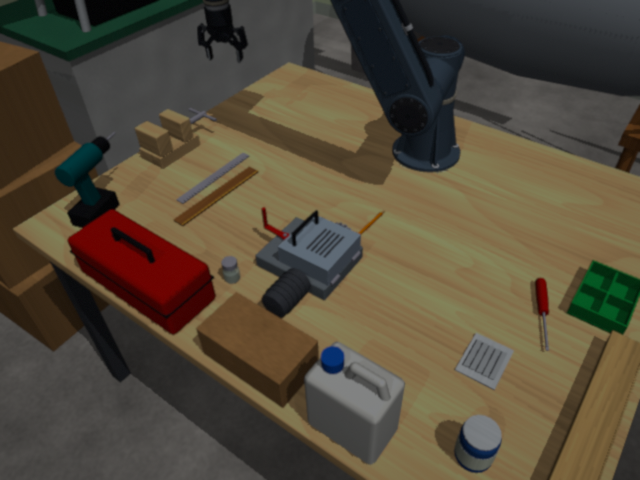

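View pics/side0.png

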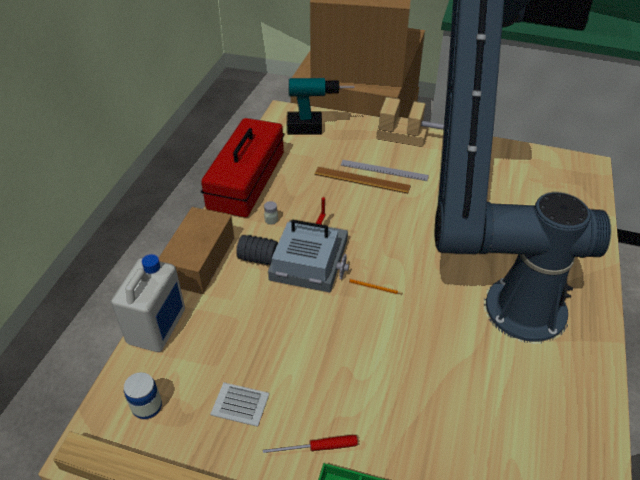

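The scene view shows the gearbox at about (315,250), the red post at (264,215) and the handle at (305,225). In the side view the gearbox is at (310,255), the post at (323,208), the jar at (271,212) and the pencil at (375,287). Next I get 3-D points from depth.

```bash
cat > h.py <<'E'
import numpy as np, cv2
from scipy.spatial.transform import Rotation as R
def K(c):
    f=240/np.tan(np.radians(c["vfov"])/2); return np.array([[f,0,c["cx"]],[0,f,c["cy"]],[0,0,1.]]),np.array([c["k1"],0,0,0,0.])
def rays(c,uv):
    k,d=K(c); n=cv2.undistortPoints(np.asarray(uv,float).reshape(-1,1,2),k,d)[:,0]
    return np.c_[n,np.ones(len(n))]@R.from_quat(c["attitude"]).as_matrix().T
def cloud(c,d):
    v,u=np.mgrid[:480,:640]; r=rays(c,np.c_[u.ravel(),v.ravel()])
    return (np.array(c["xyz"])+r*d.reshape(-1,1)).reshape(480,640,3)
def onplane(c,uv,z):
    r=rays(c,uv); return c["xyz"]+r*((z-c["xyz"][2])/r[:,2])[:,None]
E
python3 - <<'E'
from station import *
from h import *
for n in("scene","side"):
    z=np.load(n+"0.npz"); p,d=z["p"],z["d"]; c=get_calibration(n); P=cloud(c,d)
    hsv=cv2.cvtColor(p,cv2.COLOR_RGB2HSV)
    win=np.zeros((480,640),bool)
    if n=="scene": win[195:300,235:365]=1
    else: win[190:295,262:352]=1
    win&=d>0
    red=win&((hsv[...,0]<8)|(hsv[...,0]>172))&(hsv[...,1]>150)&(hsv[...,2]>60)
    q=P[red]; post=q[q[:,2]>.065]; print(n,"red",len(q),q.min(0),q.max(0),"post",np.median(post,0),len(post))
    top=win&(abs(P[...,2]-.092)<.006)
    m=cv2.morphologyEx(top.astype(np.uint8),cv2.MORPH_CLOSE,np.ones((7,7)))
    q=P[(m>0)&win&(abs(P[...,2]-.092)<.012)][:,:2]; print("top",len(q),cv2.minAreaRect((q*1000).astype(np.float32)))
    hb=win&(P[...,2]>.115)&~red&(P[...,2]<.14); q=P[hb]
    h=q[q[:,2]>.118]; print("handle",len(h),np.median(h,0),cv2.minAreaRect((h[:,:2]*1000).astype(np.float32)))
    v,u=np.nonzero(hb); print(u.min(),u.max(),v.min(),v.max())
    for lo,hi in((.03,.045),):
        q=P[win&(P[...,2]>lo)&(P[...,2]<hi)]; print("base",q.min(0),q.max(0))
    b=p[...,::-1][180:310,230:370] if n=="scene" else p[...,::-1][180:300,230:410]
    cv2.imwrite(f"pics/{n}c.png",cv2.resize(b,None,fx=4,fy=4,interpolation=cv2.INTER_CUBIC))
E
```

```text
scene red 166 [ 0.57701812 -0.14827575  0.0460565 ] [ 0.59916126 -0.07498767  0.10915202] post [ 0.58853489 -0.14169741  0.09026767] 40
top 2497 ((649.5308837890625, 23.700637817382812), (282.4380798339844, 249.55345153808594), 28.28571319580078)
handle 163 [ 0.59130273 -0.01310076  0.12836748] ((586.6847534179688, -15.411149024963379), (99.42780303955078, 11.025980949401855), 2.5318593978881836)
291 317 210 238
base [ 0.50007422 -0.1184892   0.03000012] [0.76964028 0.10359208 0.04498385]
side red 104 [ 0.57794756 -0.15642658 -0.00112792] [ 0.59300065 -0.09636451  0.11286533] post [ 0.58265475 -0.1396718   0.09331874] 41
top 2164 ((585.3951416015625, -21.804916381835938), (141.80990600585938, 247.73353576660156), 1.921879529953003)
handle 153 [ 0.58307638 -0.0119134   0.12969258] ((583.564453125, -12.114845275878906), (97.55665588378906, 15.782170295715332), 1.1877683401107788)
291 327 220 232
base [ 0.46854841 -0.13772438  0.03005855] [0.75222662 0.10461628 0.04491946]
```

View pics/scenec.png

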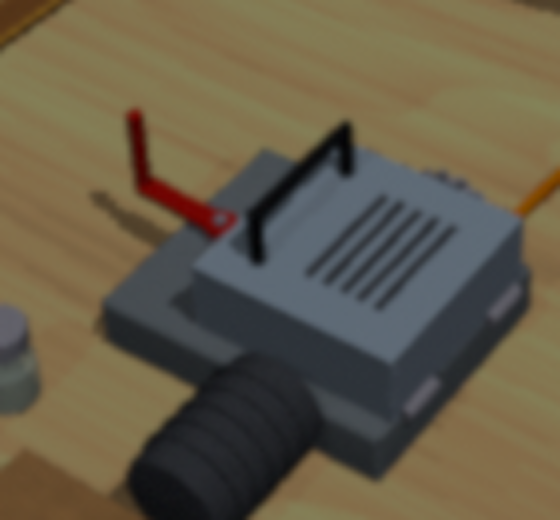

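The crop shows the latch closed with its arm to -y (post top at crop (133,113)), the handle bar from (255,215) to (348,125), and the motor towards the camera, so gearbox x is close to world x. I'll refine yaw and origin with a cleaner fit of the cover top.

```bash
python3 - <<'E'
from station import *
from h import *
for n in("scene","side"):
    z=np.load(n+"0.npz"); p,d=z["p"],z["d"]; c=get_calibration(n); P=cloud(c,d)
    m=(abs(P[...,2]-.092)<.008)&(abs(P[...,0]-.585)<.1)&(abs(P[...,1]-.03)<.1)&(d>0)
    m=cv2.morphologyEx(m.astype(np.uint8),cv2.MORPH_OPEN,np.ones((5,5)))
    k,l,s,_=cv2.connectedComponentsWithStats(m); i=1+s[1:,4].argmax()
    uv=np.argwhere(l==i)[:,::-1]; q=onplane(c,uv,.092)[:,:2]*1000
    print(n,s[i],cv2.minAreaRect(q.astype(np.float32)), "ztop",np.median(P[l==i][:,2]))
    # post top & handle by ray-plane
    hsv=cv2.cvtColor(p,cv2.COLOR_RGB2HSV)
    red=((hsv[...,0]<8)|(hsv[...,0]>172))&(hsv[...,1]>140)&(hsv[...,2]>50)&(abs(P[...,0]-.585)<.05)&(abs(P[...,1]+.14)<.04)&(P[...,2]>.05)
    uv=np.argwhere(red)[:,::-1]
    for v in sorted(set(uv[:,1]))[:8]: 
        a=uv[uv[:,1]==v,0]; print(v,a.min(),a.max(),P[v,a].mean(0).round(4))
    hb=(p.max(2)<45)&(abs(P[...,2]-.128)<.007)&(abs(P[...,0]-.585)<.07)&(abs(P[...,1]+.013)<.03)
    uv=np.argwhere(hb)[:,::-1]; q=onplane(c,uv,.1285)[:,:2]*1000
    print("handle",len(uv),cv2.minAreaRect(q.astype(np.float32)),cv2.fitLine(q.astype(np.float32),2,0,.01,.01).ravel())
E
```

```text
scene [ 280  218   79   54 2357] ((588.0770874023438, 28.16550064086914), (144.85589599609375, 143.28012084960938), 1.5195465087890625) ztop 0.09050347706067607
208 262 264 [ 0.5854 -0.1454  0.1071]
209 262 264 [ 0.5875 -0.1437  0.1062]
210 262 264 [ 0.5894 -0.1422  0.105 ]
211 263 264 [ 0.5891 -0.1412  0.1021]
212 263 265 [ 0.588  -0.1411  0.0981]
213 263 265 [ 0.5885 -0.141   0.0952]
214 263 265 [ 0.5879 -0.142   0.0911]
215 263 265 [ 0.5893 -0.141   0.0893]
handle 117 ((590.2813110351562, -12.883177757263184), (101.65433502197266, 9.842607498168945), 2.879652738571167) [ 9.9913770e-01  4.1519865e-02  5.9229626e+02 -1.2961741e+01]
side [ 273  224   65   46 2080] ((582.470458984375, 28.533130645751953), (141.85101318359375, 146.2451934814453), 1.742458701133728) ztop 0.09251188376835806
197 323 323 [ 0.5852 -0.1486  0.1099]
198 322 324 [ 0.5839 -0.1438  0.1106]
199 322 324 [ 0.5834 -0.1423  0.1083]
200 322 324 [ 0.5825 -0.139   0.1076]
201 322 324 [ 0.5827 -0.1401  0.103 ]
202 322 324 [ 0.5828 -0.1405  0.099 ]
203 322 324 [ 0.5826 -0.1399  0.0959]
204 322 324 [ 0.5821 -0.138   0.0939]
handle 84 ((581.5745849609375, -11.455048561096191), (97.60389709472656, 18.73874282836914), 0.23284704983234406) [ 9.9965900e-01  2.6113966e-02  5.8290668e+02 -1.3888962e+01]
```

Call:
{"fn": "play_rows", "kwargs": {"rows": [[[0,0,6.9],[0,0,0],0],[[0,0,6.9],[0,0,0],0],[[0,0,6.9],[0,0,0],0],[[0,0,0],[20,-27,-4],0],[[0,0,0],[20,-27,-4],0],[[0,0,0],[20,-27,-4],0],[[0,0,0],[20,-27,-4],0],[[0,0,0],[20,-27,-4],0],[[0,0,0],[20,-27,-4],0],[[0,0,0],[20,-27,-4],0],[[0,0,0],[20,-27,-4],0],[[0,0,0],[20,-27,-4],0]]}}

```text
t: 1.1
tcp_pos: [0.4136, -0.325, 0.2752]
tool_rot: [1.0, 0.018, -0.0, -0.0]
force: [0.7, 0.7, 0.5]
finger_gap: 1.0
gripper_force: 0.0
```

Call:
{"fn": "play_rows", "kwargs": {"rows": [[[0,0,0],[20,-27,-4],0],[[0,0,0],[20,-27,-4],0],[[0,0,0],[20,-27,-4],0],[[0,0,0],[20,-27,-4],0],[[0,0,0],[20,-27,-4],0],[[0,0,0],[20,-27,-4],0],[[0,0,0],[0,0,0],0],[[0,0,0],[0,0,0],0]]}}

```text
t: 1.77
tcp_pos: [0.5276, -0.1589, 0.2991]
tool_rot: [1.0, 0.02, -0.0, 0.0]
force: [-0.4, 0.3, 1.1]
finger_gap: 0.996
gripper_force: 0.0
```

```bash
python3 - <<'E'
from station import *
from h import *
s=sense(); print(s["t"],s["q"].round(3),s["tcp_pos"],R.from_quat(s["tool_rot"]).as_matrix().round(3))
c=get_calibration("wrist"); p,d=snapshot("wrist"); print(c)
np.savez("w1.npz",p=p,d=d,**{k:c[k] for k in c}); cv2.imwrite("pics/w1.png",p[:,:,::-1])
E
```

```text
1.7667 [-0.495  0.361  1.545 -0.     1.236  1.035] [ 0.5276119  -0.15892546  0.29911392] [[ 0.999  0.04  -0.   ]
 [ 0.04  -0.999 -0.   ]
 [-0.     0.    -1.   ]]
{'vfov': 65.23744247490104, 'cx': 320.2995256501795, 'cy': 241.1910444137781, 'k1': -0.06942363672373475, 'xyz': array([ 0.60209924, -0.15656393,  0.43410176]), 'attitude': array([ 0.71314231, -0.68529583, -0.1019862 ,  0.10675428])}
```

View pics/w1.png

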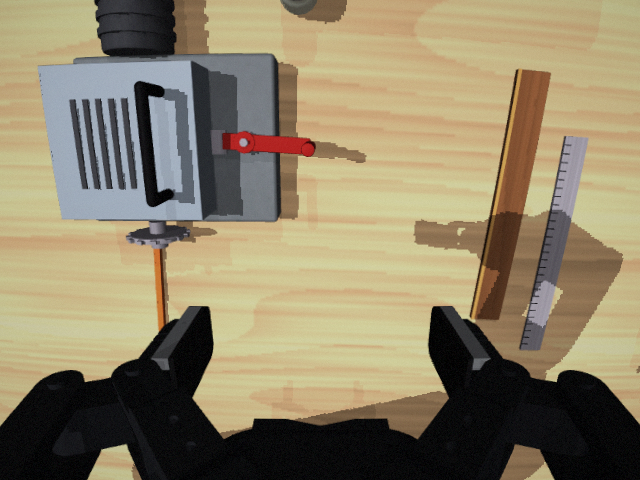

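The wrist view shows the post top at (308,149), the lever pivot at (243,142), the handle bar from (143,88) to (153,200), and the cover top corners at (39,66), (190,62), (203,219), (62,219).

```bash
python3 - <<'E'
from h import *
z=np.load("w1.npz"); c={k:z[k] for k in z.files}; c={k:(v if v.ndim else float(v)) for k,v in c.items()}
p=z["p"];P=cloud(c,z["d"])
hsv=cv2.cvtColor(p,cv2.COLOR_RGB2HSV)
red=((hsv[...,0]<8)|(hsv[...,0]>172))&(hsv[...,1]>150)&(np.indices((480,640))[1]<330)
q=P[red&(P[...,2]>.1)]; print("posttop",len(q),q.mean(0)); print(onplane(c,[[308.5,148.5]],.108), "pivot",onplane(c,[[243,142]],.056),P[142,243])
m=((abs(P[...,2]-.092)<.006)&(np.indices((480,640))[1]<230)&(np.indices((480,640))[0]<230)).astype(np.uint8)
m=cv2.morphologyEx(m,cv2.MORPH_OPEN,np.ones((5,5))); k,l,s,_=cv2.connectedComponentsWithStats(m)
i=1+s[1:,4].argmax(); uv=np.argwhere(l==i)[:,::-1]; r=cv2.minAreaRect((onplane(c,uv,.092)[:,:2]*1000).astype(np.float32)); print("top",r)
h=(p.max(2)<60)&(abs(P[...,2]-.129)<.006)&(np.indices((480,640))[1]<230)
uv=np.argwhere(h)[:,::-1]; H=onplane(c,uv,.1295)[:,:2]*1000; print("handle",len(uv),cv2.minAreaRect(H.astype(np.float32)),P[h].mean(0))
E
```

```text
posttop 331 [ 0.56153695 -0.12800945  0.22687975]
[[ 0.58441476 -0.1475261   0.108     ]] pivot [[ 0.58554859 -0.08154392  0.056     ]] [ 0.58555958 -0.08159371  0.05625094]
top ((582.4153442382812, 22.11233901977539), (139.68226623535156, 142.14767456054688), 1.7159208059310913)
handle 1546 ((583.6361083984375, -18.420480728149414), (98.49405670166016, 12.049172401428223), 1.6903780698776245) [ 0.58575345 -0.0183314   0.13089126]
```

Call:
{"fn": "play_rows", "kwargs": {"rows": [[[0,0,0],[9.5,-1.8,25],0],[[0,0,0],[9.5,-1.8,25],0],[[0,0,0],[9.5,-1.8,25],0],[[0,0,0],[9.5,-1.8,25],0],[[0,0,0],[9.5,-1.8,25],0],[[0,0,0],[9.5,-1.8,25],0],[[0,0,0],[0,0,0],0],[[0,0,0],[0,0,0],0]]}}

```text
t: 2.48
tcp_pos: [0.5821, -0.1485, 0.1478]
tool_rot: [1.0, 0.018, -0.002, -0.001]
force: [0.0, 0.0, 1.1]
finger_gap: 1.002
gripper_force: 0.0
```

```bash
cat > w.py <<'E'
import sys
from station import *
from h import *
s=sense(); print(s["t"],s["q"].round(3),s["tcp_pos"].round(4),R.from_quat(s["tool_rot"]).as_matrix().round(3)[:,:2].tolist())
n=sys.argv[1]; c=get_calibration("wrist"); p,d=snapshot("wrist")
np.savez(n+".npz",p=p,d=d,**c); cv2.imwrite(f"pics/{n}.png",p[:,:,::-1])
P=cloud(c,d); hsv=cv2.cvtColor(p,cv2.COLOR_RGB2HSV)
red=((hsv[...,0]<8)|(hsv[...,0]>172))&(hsv[...,1]>150)&(hsv[...,2]>50)
q=red&(P[...,2]>.09)&(P[...,2]<.115)
k,l,st,ce=cv2.connectedComponentsWithStats((red&(d>0)).astype(np.uint8))
for i in range(1,k):
    if st[i,4]>30: print("red",st[i],ce[i].round(1))
v,u=np.nonzero(q); print("post>90mm px",len(u),u.min() if len(u) else 0,u.max() if len(u) else 0,v.min() if len(u) else 0,v.max() if len(u) else 0,P[q].mean(0))
t=q&(P[...,2]>.105); v,u=np.nonzero(t)
if len(u): print("posttop",onplane(c,[[u.mean(),v.mean()]],.108).round(4),len(u))
E
python3 w.py w2
```

```text
2.4833 [-4.350e-01  6.120e-01  1.574e+00 -1.000e-03  9.610e-01  1.101e+00] [ 0.5821 -0.1485  0.1478] [[0.999, 0.035], [0.035, -0.999], [-0.004, -0.002]]
red [ 183  221  144   67 4107] [262.7 244.4]
post>90mm px 597 304 326 256 287 [ 0.58585386 -0.14638204  0.10503074]
posttop [[ 0.5844 -0.1465  0.108 ]] 398
```

View pics/w2.png

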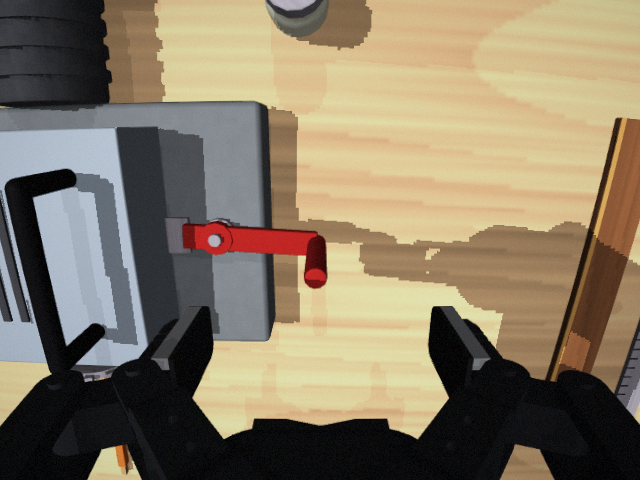

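The post top is between the pads at (316,278); the measured offset is about 2 mm. I'll descend and grip it.

Call:
{"fn": "play_rows", "kwargs": {"rows": [[[0,0,0],[0.8,-0.6,22],0],[[0,0,0],[0.8,-0.6,22],0],[[0,0,0],[0.8,-0.6,21],0],[[0,0,0],[0,0,0],0.4],[[0,0,0],[0,0,0],1],[[0,0,0],[0,0,0],1],[[0,0,0],[0,0,0],1],[[0,0,0],[0,0,0],1],[[0,0,0],[0,0,0],1],[[0,0,0],[0,0,0],1]], "grip_force": 25}}

```text
t: 3.37
tcp_pos: [0.5867, -0.1457, 0.0856]
tool_rot: [1.0, 0.018, 0.001, 0.0]
force: [-0.0, -0.6, 6.3]
finger_gap: 0.13
gripper_force: 25.0
```

Call:
{"fn": "play_rows", "kwargs": {"rows": [[[0,0,0],[-9.9,-0.8,0],1],[[0,0,0],[-9.8,-2.3,0],1],[[0,0,0],[-9.2,-3.8,0],1],[[0,0,0],[-8.5,-5.1,0],1],[[0,0,0],[-7.7,-6.4,0],1],[[0,0,0],[-6.6,-7.4,0],1],[[0,0,0],[-5.4,-8.5,0],1],[[0,0,0],[-4.0,-9.1,0],1],[[0,0,0],[-2.6,-9.6,0],1],[[0,0,0],[-1.1,-9.0,0],1],[[0,0,0],[0,0,0],1],[[0,0,0],[0,0,0],1]]}}

```text
t: 4.37
tcp_pos: [0.5166, -0.0851, 0.085]
tool_rot: [1.0, 0.019, -0.002, -0.0]
force: [-2.7, 0.0, 9.8]
finger_gap: 0.133
gripper_force: 25.9
```

Call:
{"fn": "play_rows", "kwargs": {"rows": [[[0,0,0],[0,0,0],0.65],[[0,0,0],[0,0,0],0.65],[[0,0,0],[0,0,0],0.65],[[0,0,0],[0,0,-25],0.65],[[0,0,0],[0,0,-35],0.65],[[0,0,0],[0,0,-35],0.3],[[0,0,0],[17,-16,-15],0],[[0,0,0],[17,-16,0],0],[[0,0,0],[17,-16,0],0],[[0,0,0],[18,-16,0],0],[[0,0,0],[0,0,0],0],[[0,0,0],[0,0,0],0]]}}

```text
t: 5.37
tcp_pos: [0.5855, -0.0188, 0.1936]
tool_rot: [1.0, 0.019, -0.001, 0.0]
force: [-0.9, 0.0, 0.8]
finger_gap: 0.997
gripper_force: 0.0
```

```bash
cat > hd.py <<'E'
from h import *
import sys
z=np.load(sys.argv[1]+".npz"); c={k:(z[k] if z[k].ndim else float(z[k])) for k in z.files}
p=z["p"];P=cloud(c,z["d"])
h=(p.max(2)<60)&(abs(P[...,2]-.129)<.006)&(np.hypot(P[...,0]-.583,P[...,1]+.018)<.07)
uv=np.argwhere(h)[:,::-1]; H=onplane(c,uv,.130)[:,:2]*1000; print("handle",len(uv),cv2.minAreaRect(H.astype(np.float32)),P[h].mean(0))
E
python3 w.py w3; python3 hd.py w3
```

```text
5.3667 [-0.223  0.531  1.578 -0.     1.034  1.31 ] [ 0.5855 -0.0188  0.1936] [[0.999, 0.039], [0.039, -0.999], [-0.002, -0.0]]
red [ 387  203   35  150 2832] [401.3 273. ]
post>90mm px 408 400 421 325 352 [ 0.52328351 -0.08428605  0.10356033]
posttop [[ 0.5217 -0.085   0.108 ]] 221
handle 2673 ((584.287109375, -16.84335708618164), (99.55509948730469, 9.465547561645508), 1.5851123332977295) [ 0.58806979 -0.01642704  0.13145735]
```

View pics/w3.png

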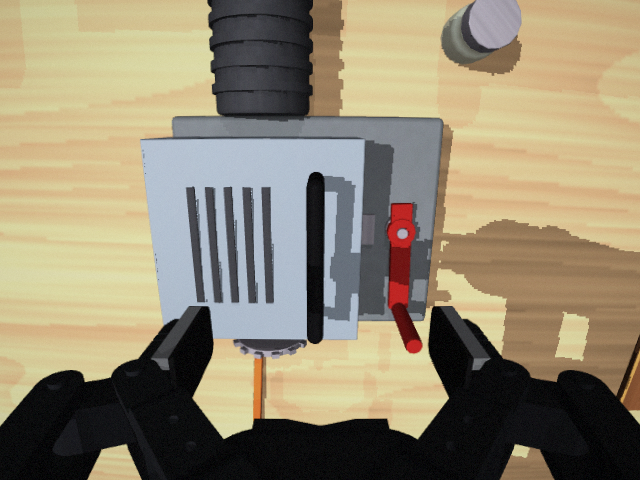

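The latch arm now points to -x (post at (413,345)) and the handle bar runs from (316,175) to (315,340), midway between the pads. I'll descend and grip the handle.

Call:
{"fn": "play_rows", "kwargs": {"rows": [[[0,0,0],[0,-1,26],0],[[0,0,0],[0,-1,26],0],[[0,0,0],[0,0,26],0],[[0,0,0],[0,0,0],0.4],[[0,0,0],[0,0,0],1],[[0,0,0],[0,0,0],1],[[0,0,0],[0,0,0],1],[[0,0,0],[0,0,0],1],[[0,0,0],[0,0,0],1],[[0,0,0],[0,0,0],1]], "grip_force": 25}}

```text
t: 6.25
tcp_pos: [0.5863, -0.0157, 0.1178]
tool_rot: [1.0, 0.017, 0.001, -0.002]
force: [0.6, 6.6, 3.9]
finger_gap: 0.104
gripper_force: 24.9
```

```bash
cat > arc.py <<'E'
import numpy as np
r=np.hypot(110,87); f0=np.arctan2(87,110)
def G(t): f=f0+np.radians(t); return r*np.array([-np.cos(f),np.sin(f)])
def ax(a): a=np.radians(a); return np.array([-np.cos(a),np.sin(a)]),np.array([-np.sin(a),-np.cos(a)])
p=G(0)+11*ax(0)[1]
for i in range(1,19):
    y,z=ax(3.33*i); T=G(6*i)+11*z; d=T-p; p=T; print(6*i,round(d@y,1),round(d@z,1),(T+[93,40]).round(0))
E
python3 arc.py
```

```text
6 -8.4 -11.5 [ -8. 127.]
12 -8.9 -11.1 [  2. 137.]
18 -9.4 -10.7 [ 13. 146.]
24 -9.9 -10.2 [ 25. 154.]
30 -10.4 -9.7 [ 38. 160.]
36 -10.8 -9.1 [ 51. 165.]
42 -11.2 -8.6 [ 65. 168.]
48 -11.6 -8.0 [ 79. 170.]
54 -12.0 -7.5 [ 93. 171.]
60 -12.3 -6.9 [107. 170.]
66 -12.6 -6.3 [121. 167.]
72 -12.9 -5.6 [135. 163.]
78 -13.2 -5.0 [148. 158.]
84 -13.4 -4.3 [160. 151.]
90 -13.6 -3.7 [172. 143.]
96 -13.7 -3.0 [182. 134.]
102 -13.8 -2.3 [192. 123.]
108 -13.9 -1.7 [200. 112.]
```

Call:
{"fn": "play_rows", "kwargs": {"rows": [[[-3.33,0,0],[0,0,0],1],[[0,0,0],[0,-8.4,-11.5],1],[[-3.33,0,0],[0,0,0],1],[[0,0,0],[0,-8.9,-11.1],1],[[-3.33,0,0],[0,0,0],1],[[0,0,0],[0,-9.4,-10.7],1],[[-3.33,0,0],[0,0,0],1],[[0,0,0],[0,-9.9,-10.2],1],[[-3.33,0,0],[0,0,0],1],[[0,0,0],[0,-10.4,-9.7],1],[[-3.33,0,0],[0,0,0],1],[[0,0,0],[0,-10.8,-9.1],1]]}}

```text
t: 7.25
tcp_pos: [0.5841, 0.0498, 0.1664]
tool_rot: [0.984, 0.019, 0.004, 0.176]
force: [3.5, -2.8, -1.7]
finger_gap: 0.103
gripper_force: 26.6
```

Tracking well (expected y 51, z 165).

Call:
{"fn": "play_rows", "kwargs": {"rows": [[[-3.33,0,0],[0,0,0],1],[[0,0,0],[0,-11.2,-8.6],1],[[-3.33,0,0],[0,0,0],1],[[0,0,0],[0,-11.6,-8.0],1],[[-3.33,0,0],[0,0,0],1],[[0,0,0],[0,-12.0,-7.5],1],[[-3.33,0,0],[0,0,0],1],[[0,0,0],[0,-12.3,-6.9],1],[[-3.33,0,0],[0,0,0],1],[[0,0,0],[0,-12.6,-6.3],1],[[-3.33,0,0],[0,0,0],1],[[0,0,0],[0,-12.9,-5.6],1]]}}

```text
t: 8.25
tcp_pos: [0.5815, 0.1336, 0.1678]
tool_rot: [0.939, 0.017, 0.008, 0.344]
force: [2.7, -0.3, 8.2]
finger_gap: 0.105
gripper_force: 27.1
```

Call:
{"fn": "play_rows", "kwargs": {"rows": [[[-3.33,0,0],[0,0,0],1],[[0,0,0],[0,-13.2,-5.0],1],[[-3.33,0,0],[0,0,0],1],[[0,0,0],[0,-13.4,-4.3],1],[[-3.33,0,0],[0,0,0],1],[[0,0,0],[0,-13.6,-3.7],1],[[-3.33,0,0],[0,0,0],1],[[0,0,0],[0,-13.7,-3.0],1],[[-3.33,0,0],[0,0,0],1],[[0,0,0],[0,-13.8,-2.3],1],[[0,0,0],[0,0,0],1],[[0,0,0],[0,0,0],1]]}}

```text
t: 9.25
tcp_pos: [0.5796, 0.1947, 0.1256]
tool_rot: [0.881, 0.017, 0.012, 0.472]
force: [2.0, 8.8, 5.5]
finger_gap: 0.107
gripper_force: 28.0
```

```bash
python3 - <<'E'
from station import *
from h import *
s=sense(); print(s["q"].round(3),s["tcp_pos"],s["force"])
p,d=snapshot("scene"); cv2.imwrite("pics/s2.png",cv2.resize(p[150:330,200:440,::-1],None,fx=3,fy=3))
E
```

```text
[ 0.497  0.941  1.311 -0.849  1.505  2.372] [0.57964028 0.1947347  0.12555814] [1.96834061 8.792854   5.53050461]
```

View pics/s2.png

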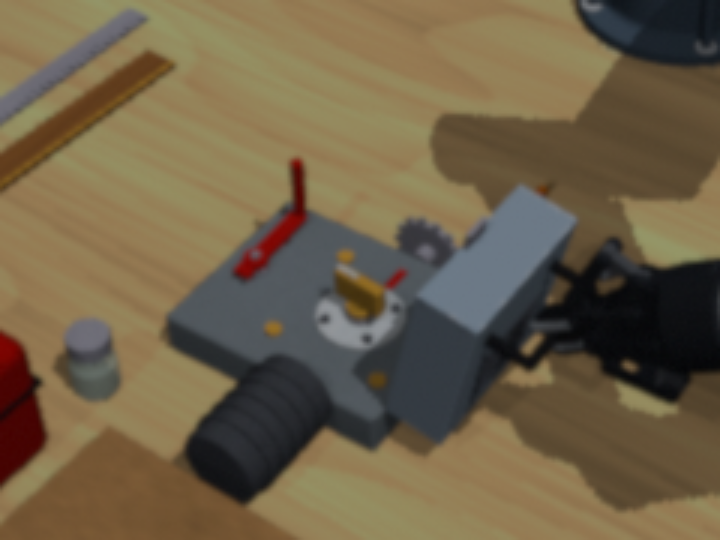

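The cover is about 100° open, held by the handle; the bar of the thumbscrew is visible at crop (360,290). I'll take the cover a little further, then release and retreat.

Call:
{"fn": "play_rows", "kwargs": {"rows": [[[-3.33,0,0],[0,0,0],1],[[0,0,0],[0,-13.9,-1.7],1],[[0,0,0],[0,-14.7,-0.2],1],[[0,0,0],[0,0,0],0.7],[[0,0,0],[0,0,0],0.7],[[0,0,0],[0,0,0],0.7],[[0,0,0],[0,0,-20],0.7],[[0,0,0],[0,0,-25],0.7],[[0,0,0],[0,0,-30],0.7],[[0,0,0],[0,0,-35],0.7],[[0,0,0],[0,0,0],0.7]]}}

```text
t: 10.22
tcp_pos: [0.5748, 0.3067, 0.1597]
tool_rot: [0.867, 0.015, 0.013, 0.497]
force: [1.1, -0.2, 1.0]
finger_gap: 0.3
gripper_force: 0.0
```

Call:
{"fn": "play_rows", "kwargs": {"rows": [[[0,0,0],[0,30,-17.5],0.3],[[0,0,0],[0,30,-17.5],0],[[0,0,0],[0,30,-17.5],0],[[0,0,0],[0,30,-17.5],0],[[0,0,0],[0,30,-17.5],0],[[6.6,0,0],[0,0,0],0],[[6.6,0,0],[0,0,0],0],[[6.6,0,0],[0,0,0],0],[[6.6,0,0],[0,0,0],0],[[6.6,0,0],[0,0,0],0],[[6.6,0,0],[0,0,0],0],[[6.6,0,0],[0,0,0],0]]}}

```text
t: 11.22
tcp_pos: [0.5732, 0.3015, 0.3301]
tool_rot: [0.993, 0.018, 0.002, 0.117]
force: [0.5, 0.1, 0.6]
finger_gap: 0.997
gripper_force: 0.0
```

Call:
{"fn": "play_rows", "kwargs": {"rows": [[[6.6,0,0],[0,0,0],0],[[6.6,0,0],[0,0,0],0],[[0,0,0],[0,0,0],0]]}}

```text
t: 11.47
tcp_pos: [0.5737, 0.2976, 0.3301]
tool_rot: [1.0, 0.015, -0.0, 0.004]
force: [-0.4, -1.3, -0.8]
finger_gap: 0.999
gripper_force: 0.0
```

```bash
python3 - <<'E'
from station import *
from h import *
s=sense(); print(s["q"].round(3),s["tcp_pos"],R.from_quat(s["tool_rot"]).as_matrix().round(3).tolist())
E
```

```text
[ 0.31   0.478  1.259 -0.009  1.407  1.852] [0.57370497 0.29760412 0.33011595] [[1.0, 0.03, -0.0], [0.03, -0.999, -0.009], [-0.001, 0.009, -1.0]]
```

Call:
{"fn": "play_rows", "kwargs": {"rows": [[[0,0,0],[2,34,10],0],[[0,0,0],[2,34,10],0],[[0,0,0],[2,34,10],0],[[0,0,0],[2,34,10],0],[[0,0,0],[2,34,10],0],[[0,0,0],[2,34,10],0],[[0,0,0],[2,34,10],0],[[0,0,0],[2,34,10],0],[[0,0,0],[0,0,0],0],[[0,0,0],[0,0,0],0]]}}

```text
t: 12.3
tcp_pos: [0.5989, 0.0288, 0.2503]
tool_rot: [1.0, 0.017, -0.002, 0.005]
force: [0.2, -0.0, -0.1]
finger_gap: 0.996
gripper_force: 0.0
```

```bash
python3 w.py w4
```

```text
12.3 [-0.133  0.483  1.483 -0.012  1.178  1.409] [0.5989 0.0288 0.2503] [[0.999, 0.033], [0.033, -0.999], [-0.004, 0.01]]
red [601   0  18   5  45] [609.2   1.9]
red [ 423  206   25  100 1646] [433.8 254.2]
red [319 264   7  24 168] [322.  275.5]
post>90mm px 1 445 445 305 305 [ 0.52716464 -0.08616779  0.09012668]
```

View pics/w4.png

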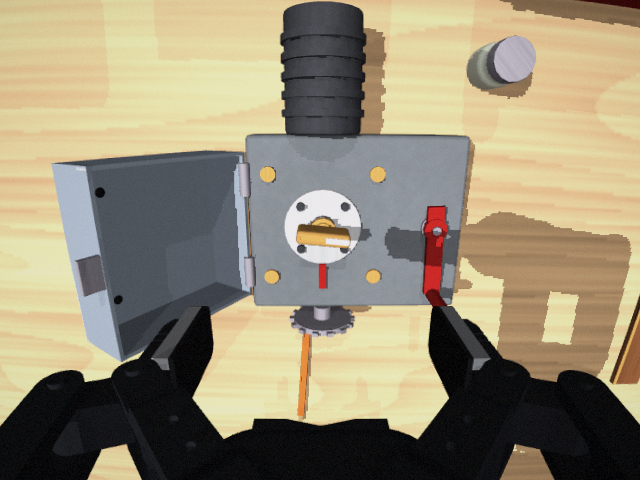

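The cover is fully open (left), the latch is clear, and the brass bar spans (297,235)–(350,242), with the white line pointing right, towards gearbox -y. I'll compute the bar's axis.

```bash
cat > bar.py <<'E'
from h import *
import sys
z=np.load(sys.argv[1]+".npz"); c={k:(z[k] if z[k].ndim else float(z[k])) for k in z.files}
p=z["p"];P=cloud(c,z["d"])
m=(abs(P[...,2]-.084)<.004)&(np.hypot(P[...,0]-.583,P[...,1]-.024)<.04)
k,l,s,_=cv2.connectedComponentsWithStats(m.astype(np.uint8)); i=1+s[1:,4].argmax()
uv=np.argwhere(l==i)[:,::-1]; H=onplane(c,uv,.084)[:,:2]*1000
r=cv2.minAreaRect(H.astype(np.float32)); print(len(uv),r,cv2.boxPoints(r).round(1).tolist(),cv2.fitLine(H.astype(np.float32),2,0,.01,.01).ravel())
E
python3 bar.py w4
```

```text
750 ((582.9361572265625, 23.226367950439453), (45.568809509277344, 12.607324600219727), 85.69619750976562) [[574.9000244140625, 1.0], [587.5, 0.0], [590.9000244140625, 45.5], [578.4000244140625, 46.400001525878906]] [7.2645113e-02 9.9735785e-01 5.8286786e+02 2.3338692e+01]
```

Call:
{"fn": "play_rows", "kwargs": {"rows": [[[0.55,0,0],[0,0,0],0],[[0,0,-7],[0,0,0],0],[[0,0,-7],[0,0,0],0],[[0,0,-7],[0,0,0],0],[[0,0,-7],[0,0,0],0],[[0,0,-7],[0,0,0],0],[[0,0,-7],[0,0,0],0],[[0,0,-7],[0,0,0],0],[[0,0,-7],[0,0,0],0],[[0,0,-7],[0,0,0],0],[[0,0,-7],[0,0,0],0],[[0,0,-7],[0,0,0],0]]}}

```text
t: 13.35
tcp_pos: [0.5997, 0.0323, 0.252]
tool_rot: [0.768, 0.64, 0.0, 0.0]
force: [0.1, 0.2, -0.0]
finger_gap: 0.998
gripper_force: 0.0
```

Call:
{"fn": "play_rows", "kwargs": {"rows": [[[0,0,-7],[0,0,0],0],[[0,0,0],[-1.3,-3.1,24],0],[[0,0,0],[-1.3,-3.1,24],0],[[0,0,0],[-1.3,-3.1,24],0],[[0,0,0],[-1.4,-3.1,24],0],[[0,0,0],[-1.4,-3.1,24],0],[[0,0,0],[0,0,0],0],[[0,0,0],[0,0,0],0]]}}

```text
t: 14.02
tcp_pos: [0.5832, 0.0263, 0.1309]
tool_rot: [0.73, 0.683, -0.001, -0.001]
force: [0.3, -0.1, -0.9]
finger_gap: 1.001
gripper_force: 0.0
```

```bash
python3 w.py w5|head -1; python3 bar.py w5
```

```text
14.0167 [-0.146  0.617  1.631  0.     0.897 -0.08 ] [0.5832 0.0263 0.1309] [[0.066, 0.998], [0.998, -0.066], [0.0, -0.003]]
1795 ((582.3837890625, 24.339845657348633), (45.79317092895508, 11.60988712310791), 85.61164093017578) [[574.7999877929688, 2.0], [586.4000244140625, 1.100000023841858], [589.9000244140625, 46.70000076293945], [578.2999877929688, 47.599998474121094]] [7.3286057e-02 9.9731094e-01 5.8230701e+02 2.5229422e+01]w.py:13: RuntimeWarning: Mean of empty slice.
  v,u=np.nonzero(q); print("post>90mm px",len(u),u.min() if len(u) else 0,u.max() if len(u) else 0,v.min() if len(u) else 0,v.max() if len(u) else 0,P[q].mean(0))
  ret = um.true_divide(
```

View pics/w5.png

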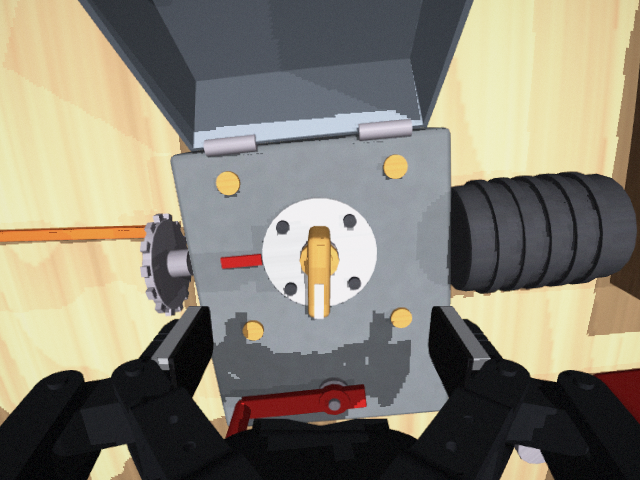

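The bar stands upright in the image at (319,270), centred between the pads and aligned with them. I'll descend and grip it.

Call:
{"fn": "play_rows", "kwargs": {"rows": [[[0,0,0],[-0.5,-0.3,24],0],[[0,0,0],[-0.5,-0.3,24],0],[[0,0,0],[-0.5,-0.2,24],0],[[0,0,0],[0,0,0],0.4],[[0,0,0],[0,0,0],1],[[0,0,0],[0,0,0],1],[[0,0,0],[0,0,0],1],[[0,0,0],[0,0,0],1],[[0,0,0],[0,0,0],1],[[0,0,0],[0,0,0],1]], "grip_force": 50}}

```text
t: 14.9
tcp_pos: [0.583, 0.0235, 0.0615]
tool_rot: [0.731, 0.683, 0.0, 0.001]
force: [33.2, -1.9, 6.1]
finger_gap: 0.206
gripper_force: 20.6
```

Call:
{"fn": "play_rows", "kwargs": {"rows": [[[0,0,7],[0,0,0],1],[[0,0,7],[0,0,0],1],[[0,0,7],[0,0,0],1],[[0,0,7],[0,0,0],1],[[0,0,7],[0,0,0],1],[[0,0,7],[0,0,0],1],[[0,0,7],[0,0,0],1],[[0,0,7],[0,0,0],1],[[0,0,7],[0,0,0],1],[[0,0,7],[0,0,0],1],[[0,0,7],[0,0,0],1],[[0,0,0],[0,0,0],1]]}}

```text
t: 15.9
tcp_pos: [0.5814, 0.0242, 0.063]
tool_rot: [0.997, 0.077, -0.001, -0.001]
force: [-7.6, 1.8, 19.6]
finger_gap: 0.134
gripper_force: 77.2
```

```bash
cat > st.py <<'E'
from station import *
from h import *
s=sense(); x=R.from_quat(s["tool_rot"]).as_matrix()[:,0]
print(s["t"],s["q"].round(3),s["tcp_pos"].round(4),"yaw",np.degrees(np.arctan2(x[1],x[0])),s["force"].round(2),s["ft_torque"].round(3),s["finger_gap"],s["gripper_force"])
E
python3 st.py
```

```text
15.9 [-1.510e-01  7.210e-01  1.670e+00  1.000e-03  7.530e-01  1.265e+00] [0.5814 0.0242 0.063 ] yaw 8.847478285761758 [-7.6   1.81 19.58] [ 0.443  1.272 -0.043] 0.13412632360577037 77.1939970459789
```

Call:
{"fn": "play_rows", "kwargs": {"rows": [[[0,0,4],[0,0,0],1],[[0,0,3],[0,0,0],1],[[0,0,0],[0,0,0],1],[[0,0,0],[0,0,0],1]]}}

```text
t: 16.23
tcp_pos: [0.5814, 0.0243, 0.063]
tool_rot: [1.0, 0.018, -0.001, -0.001]
force: [-7.4, 2.0, 20.7]
finger_gap: 0.131
gripper_force: 77.2
```

```bash
python3 st.py
```

```text
16.2333 [-1.510e-01  7.210e-01  1.670e+00  1.000e-03  7.530e-01  1.383e+00] [0.5814 0.0243 0.063 ] yaw 2.070214569933881 [-7.38  2.03 20.68] [ 0.522  1.21  -0.046] 0.13090411837052224 77.19114694744349
```

Call:
{"fn": "play_rows", "kwargs": {"rows": [[[0,0,2],[0,0,0],1],[[0,0,0],[0,0,0],1],[[0,0,0],[0,0,0],1]]}}

```text
t: 16.48
tcp_pos: [0.5814, 0.0243, 0.0631]
tool_rot: [1.0, 0.003, -0.001, 0.0]
force: [-7.8, 2.5, 20.3]
finger_gap: 0.134
gripper_force: 81.3
```

```bash
python3 st.py
```

```text
16.4833 [-1.500e-01  7.210e-01  1.670e+00 -1.000e-03  7.530e-01  1.414e+00] [0.5814 0.0243 0.0631] yaw 0.40078893142432914 [-7.75  2.55 20.28] [0.665 1.175 1.046] 0.134185303558372 81.26809626817703
```

Torque about z rose to 1.05 N m, so it is seated at a tool yaw of about 1°. Now I back it off a quarter turn.

Call:
{"fn": "play_rows", "kwargs": {"rows": [[[0,0,-2],[0,0,0],1],[[0,0,-5],[0,0,0],1],[[0,0,-7],[0,0,0],1],[[0,0,-7],[0,0,0],1],[[0,0,-7],[0,0,0],1],[[0,0,-7],[0,0,0],1],[[0,0,-7],[0,0,0],1],[[0,0,-7],[0,0,0],1],[[0,0,-7],[0,0,0],1],[[0,0,-7],[0,0,0],1],[[0,0,-7],[0,0,0],1],[[0,0,-7],[0,0,0],1]]}}

```text
t: 17.48
tcp_pos: [0.5819, 0.0236, 0.0631]
tool_rot: [0.78, 0.626, -0.0, -0.0]
force: [-6.9, -1.0, 19.2]
finger_gap: 0.131
gripper_force: 76.7
```

Call:
{"fn": "play_rows", "kwargs": {"rows": [[[0,0,-7],[0,0,0],1],[[0,0,-7],[0,0,0],1],[[0,0,0],[0,0,0],1],[[0,0,0],[0,0,0],1],[[0,0,0],[0,0,0],1],[[0,0,0],[0,0,0],1],[[0,0,0],[0,0,0],1],[[0,0,0],[0,0,0],1]]}}

```text
t: 18.15
tcp_pos: [0.582, 0.0236, 0.063]
tool_rot: [0.7, 0.714, -0.0, -0.0]
force: [-5.9, -0.2, 18.9]
finger_gap: 0.132
gripper_force: 76.7
```

```bash
python3 st.py; python3 w.py w6 2>/dev/null|head -1; python3 bar.py w6; python3 - <<'E'
from station import *
import cv2
p,d=snapshot("scene"); cv2.imwrite("pics/s3.png",cv2.resize(p[150:330,200:440,::-1],None,fx=3,fy=3))
E
```

```text
18.15 [-0.151  0.721  1.669 -0.     0.752 -0.171] [0.582  0.0236 0.063 ] yaw 91.14149827876867 [-5.95 -0.22 18.86] [0.077 1.291 0.071] 0.13206073571613297 76.68221326544881
18.15 [-0.151  0.721  1.669 -0.     0.752 -0.171] [0.582  0.0236 0.063 ] [[-0.02, 1.0], [1.0, 0.02], [-0.0, -0.001]]
4598 ((581.922607421875, 24.987403869628906), (40.45516586303711, 36.29340362548828), 50.83494567871094) [[555.0999755859375, 20.799999237060547], [583.2000122070312, -2.200000047683716], [608.7999877929688, 29.200000762939453], [580.5999755859375, 52.099998474121094]] [ 2.2141272e-02 -9.9975485e-01  5.8202014e+02  2.7045420e+01]
```

View pics/w6.png

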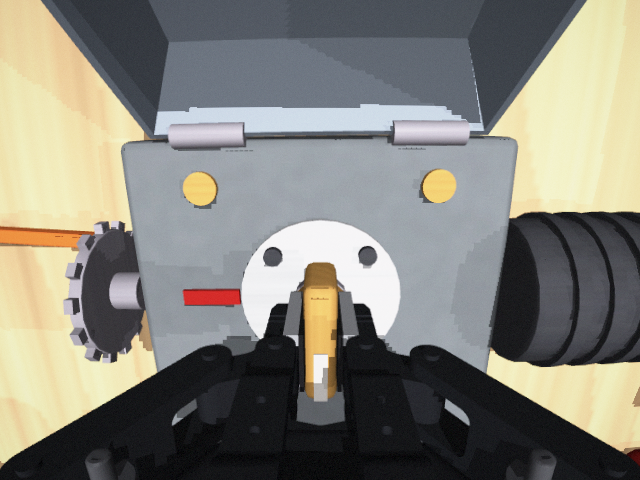

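The bar (320,330) is gripped and stands a quarter turn from the red mark, with its white line towards -y; the cover is open. I'm handing it in.

```bash
python3 -c "
from station import *
print(sign_off())"
```

```text
the job is handed in; nothing more can be done
None
```

I handed the job in at about 18 s: the latch is swung clear, the cover rests open, and the thumbscrew was seated, then backed off about 90°, and is still gripped at about 77 N; the sign-off returned no verdict.

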